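Snap the bread label shut

ROBOT

A 6-joint arm with a two-finger parallel gripper is mounted at the origin on the work surface. World frame = base frame: x ahead of the robot, y to its left, z up, the work surface at z = 0. Lengths are in m, angles in rad, forces in N, time in s.
With the tool pointing down it reaches from about 0.25 to 0.775 m from the base axis. Payload 4 kg.
Tool frame: the origin (TCP) lies midway between the tips of the shut fingers; the grasp point (between the pads) lies grip_point_offset behind it (grip_point_offset is the distance from the TCP to the grasp point, in m); z points along the fingers, y is the line along which they close (so a half turn about z gives the same grasp; the last joint's range is limited). The gripper opens to 94 mm and grips with 3 to 60 N. Pads are 16 mm wide; open, the fingers measure 119 mm over their backs; the gripper's body (75 mm by 177 mm) begins 78 mm behind the grasp point.
Start: joints at [-1.229, 0.087, 1.371, -0, 1.684, -0.103], TCP at [0.237, -0.497, 0.206] pointing down, gripper open.
Joint ranges: [-3.1, 3.1], [-0.76, 2.03], [0.27, 2.55], [-1.08, 4.22], [0.17, 2.65], [-2.57, 2.57]. Speed limits (rad/s): [2.79, 2.79, 3.14, 3.14, 3.14, 3.14].

INTERFACE

Orientations are given as [roll, pitch, yaw] about the fixed x, y, z axes, in that order (R = Rz(yaw) Ry(pitch) Rx(roll)).
In Python, from bench import * gives the robot as it stands. The module is installed in compiled form; this text tells all that it offers.
- The arm moves only by the tool apply_moves, never from a script. Its argument "commands" is a list of rows, each a list of 7 numbers: the turn, a rotation vector about the world's x, y, z in rad, then the shift along the world's x, y, z in m, then the opening in per cent of the stroke, from 0 (shut) to 100 (fully open). In form: [[ax, ay, az, x, y, z, jaw], ...]. A call has exactly 5 rows; each row is the pose to reach, as a shift and turn from the pose commanded when the call began; what a row does not reach only later rows make up. A row lasts 1/10 s, in which the tool goes at most 50 mm and 8.59 degrees, less where a joint would pass 70% of its speed; a pose out of reach is approached as far as the arm can. A call with a gripper value outside its range is refused whole. The fingers move at their own pace and stop on an object; the grip force is fixed at half the most. Time passes only in rows, so rows that repeat a pose let the fingers close, or fill a call up. It gives the time, the measured TCP pose, the force, the opening and the grip force at its end, in the units of the state.
- get_obs(): the state, without advancing time (a new reading comes with each control period).
- snapshot(name): name is "scene" or "top" or "wrist"; returns a dict with "pixels" (384x512x3 uint8, red, green, blue), "vertical_fov" (degrees; the focal length in pixels is half the picture's height over the tangent of half this angle, whatever the lens; pixels are square), "cx", "cy" (the principal point, pixels), "rvec" (rotation vector, rad) and "tvec" (3), from world to camera coordinates, as OpenCV has them. Camera axes: x right, y down, z forward; pixel columns grow to the right and rows downward; lengths in m; the calibration is good to about 2 mm. The wrist camera is an equidistant fisheye: a pixel r from the principal point sees the ray r / f radians off the axis. A picture is of the moment at which its call begins. There is no depth.
- close_job(): hands the job in; it is judged then, once.
Trained networks look in the newest picture that a camera, given by its name, has taken for a name from the list of things; names that differ only in an ending like _2 or _b are one class to them, and where a whole thing is asked for, a point or a joint stands for the part that bears it (a point fixed in the world has none). Each returns a list of dicts, best first, with "score" (0 to 1); they miss things now and then, are a little off and sometimes report something else, mostly with a low value. They report only what shows in the picture. A call takes as long as a camera call. They do not tell look-alikes from the thing itself.
- masks_of(camera, query): "mask" (384x512 bool, what is visible of it) and "extent" ([left, top, right, bottom] in pixels, round what is visible of it).
- place_of(camera, query): "pixel" ([column, row] in pixels: a listed point, or the origin of a listed thing).
The state is a dict: "time": time; "joint_positions": joint angles; "qvel": joint speeds; "joint_torque": joint torques, N m; "tool_pos": TCP position; "ee_rot": TCP orientation; "wrist_force": force on the tool from outside, world axes, zero at the start; "wrist_torque": the same for the moment, N m; "width": finger opening in m; "finger_force": force on a finger pad.
Only numpy, scipy, OpenCV 4.12 (cv2) and the standard library are available. Lean on these libraries where they do the work, as an engineer would, in place of code of your own. Each camera call takes 0.05 s, during which the arm holds its last target. There are 200 camera calls.

TASK

Stand the label holder (the white one with the thick grip tab and the open front leaf) upright on the dark pad between the jaws of the pliers on the stand, its press stud in line with the jaws, and let go of it. Then squeeze the pliers' handles together until the press stud clicks shut, and let the pliers spring open again, leaving the closed holder standing upright between the jaws.

Things in the scene. Friction and masses are not known exactly. Their poses are not given: they have to be found in the camera images.
- holder: Loose white plastic holder, 90 g, 112 high (all mm). Origin: underside of foot, centre; z up, x along its plate, y through the stud. Foot 56 x 36 x 6; back plate 50 wide, at y 2 to 6, to height 83; solid grip tab on top, 30 (x) x 12 (y), at x = y = 0, height 80 to 112: grip it across y. Not the table sign: 90 wide plate, no tab, no leaf. Either way round fits the pliers.
- leaf (a joint): Travel (m) of the holder's front leaf (50 wide, height 18 to 62, on the -y side) to the back plate: 0 open, 0.006 stud clicked shut. Resists with up to 12 N, snaps through half way, then stays shut. Steel stud buttons, diameter 18, at height 40 above the foot: outer faces at holder y = +11 and, leaf open, -11.
- stand: Fixed grey stand holding level pliers by their pivot (all mm). Origin: underside, below the pivot; z up, +x from handles to jaws. Base x -75 to 125, 110 wide, top at height 10. Jaw pads at x = 70, height 43 to 57, 24 long, 42 apart or more when open. Dark rubber pad below them: the holder's origin goes at x = 70, y = 0, height 10, its y along the stand's y (either sign).
- pliers (a joint): Angle (rad) of one pliers arm: 0 open, 0.24 shut; the other mirrors it. Two black-sleeved handles run to stand x = -135, height 42 to 58, symmetric about y = 0; at x = -80 (mm) they measure 60 over their outsides open, 22 shut: squeeze there from above, a finger on either side. A spring opens them (2 to 4 N there); the stud adds about 12 N a side.
There are look-alikes about, which are no part of the job. Leave any brown or turquoise look-alike of the holder alone.

How it is judged:
On the way, in this order (a step that is already met when the one before it is completed fails the run):
1. the holder stands upright on the pad between the open jaws, let go, its stud still open (x of holder in the frame of stand between 0.052 and 0.088 m and y of holder in the frame of stand between -0.016 and 0.016 m and z of holder in the frame of stand between 0.005 and 0.016 m and angle between the y axis of holder and the y axis of stand, either way round below 0.26 rad and angle between holder's own z axis and vertical below 0.17 rad and value of joint leaf below 0.002 m and value of joint pliers below 0.06 rad and contact force between the fingers and holder below 0.3 N), for 0.2 s.
2. the pliers are squeezed until the stud clicks shut between their jaws (value of joint leaf above 0.0045 m and value of joint pliers above 0.17 rad and horizontal distance between holder and stand below 0.095 m), for 0.05 s.
At the end, for the whole second after the job is handed in: Stud clicked shut (leaf beyond 4.5 mm), pliers sprung open (below 0.06 rad), holder still and upright (10 degrees) on the pad: origin within 18 mm along and 16 mm across of the point midway between the jaws, turned at most 15 degrees from their line, either way round (x of holder in the frame of stand between 0.052 and 0.088 m and y of holder in the frame of stand between -0.016 and 0.016 m and z of holder in the frame of stand between 0.005 and 0.016 m and angle between the y axis of holder and the y axis of stand, either way round below 0.26 rad and angle between holder's own z axis and vertical below 0.17 rad and value of joint leaf above 0.0045 m and value of joint pliers below 0.06 rad and linear speed of holder below 0.02 m/s); the robot touches nothing.
It fails at once if the stud is shut away from the pliers (value of joint leaf above 0.0045 m and horizontal distance between holder and stand above 0.11 m).
It also fails if it takes over 54 s, if anything falls off the work surface, if the arm or the gripper's body presses on something with over 40 N, if the wrist force passes 120 N, or if a joint passes its speed limit or range.

## Working session

There is one attempt and no reset: what is moved stays moved. The work goes in short steps, Python scripts to look and compute and a tool call to move; the robot and the scene stay as the last step left them, time stands still between calls to the robot, and variables do not carry over. Pictures are saved under pics/ and viewed, at most 10 in all, crops included, and the job is handed in when it is done.

Besides the shell and the picture viewer there is one more tool, called by a JSON object that holds its "name" and its "arguments", one argument or row to a line. apply_moves: Moves the arm, as the interface text tells. Its arguments: {"type":"object","properties":{"commands":{"type":"array"}},"required":["commands"]}

```bash
mkdir -p pics; cat > h.py <<'E'
from bench import *
import numpy as np, cv2
def snap(n,f=None):
    s=snapshot(n)
    if f: cv2.imwrite('pics/'+f,cv2.cvtColor(s['pixels'],cv2.COLOR_RGB2BGR))
    return s
def ray(s,px):
    R=cv2.Rodrigues(np.array(s['rvec'],float))[0];t=np.array(s['tvec'],float).ravel()
    f=192/np.tan(np.radians(s['vertical_fov'])/2)
    return -R.T@t,R,t,f
def onplane(s,px,z,fish=False):
    C,R,t,f=ray(s,px);u=(px[0]-s['cx'])/f;v=(px[1]-s['cy'])/f
    if fish:
        r=np.hypot(u,v);d=np.array([u/r*np.sin(r),v/r*np.sin(r),np.cos(r)]) if r>0 else np.array([0,0,1.])
    else: d=np.array([u,v,1.])
    d=R.T@d
    return C+d*(z-C[2])/d[2]
def proj(s,P,fish=False):
    C,R,t,f=ray(s,None);p=R@np.array(P,float)+t
    if fish:
        r=np.hypot(p[0],p[1]);th=np.arctan2(r,p[2]);return np.array([s['cx']+f*th*p[0]/r,s['cy']+f*th*p[1]/r])
    return np.array([s['cx']+f*p[0]/p[2],s['cy']+f*p[1]/p[2]])
E
python3 - <<'E'
from h import *
a=snap('scene','scene0.png');b=snap('top','top0.png')
o=get_obs();print({k:np.round(v,3) for k,v in o.items()})
print([x for x in dir() if 'grip' in x], globals().get('grip_point_offset'))
for n,s in(('scene',a),('top',b)):
  print(n,s['vertical_fov'],ray(s,0)[0])
  for q in('holder','stand','leaf','pliers'):
    for r in masks_of(n,q)[:4]: print(q,round(r['score'],2),r['extent'],end=' ')
    for r in place_of(n,q)[:4]:print('P',round(r['score'],2),np.round(r['pixel'],1),np.round(onplane(s,r['pixel'],0)[:2],3),end=' ')
    print()
E
```

```text
{'time': np.float64(0.1), 'joint_positions': array([-1.229,  0.088,  1.372, -0.   ,  1.684, -0.103]), 'qvel': array([-0.001, -0.002, -0.004, -0.001,  0.002, -0.001]), 'joint_torque': array([ 3.0000e-03, -3.4125e+01, -3.0330e+01,  7.2000e-02,  3.0000e-02,
       -0.0000e+00]), 'tool_pos': array([ 0.236, -0.496,  0.204]), 'ee_rot': array([-3.14 , -0.   ,  0.445]), 'wrist_force': array([-0.042, -0.2  , -1.003]), 'wrist_torque': array([0.001, 0.014, 0.014]), 'finger_force': np.float64(0.0), 'width': np.float64(0.094)}
['grip_point_offset'] 0.0188
scene 49.64407144905699 [1.15722277 0.22659739 0.67872328]
holder 0.78 [307.2, 151.5, 328.4, 195.5] holder 0.7 [285.4, 174.6, 317.0, 230.5] holder 0.62 [335.8, 187.2, 358.1, 238.3] holder 0.6 [386.5, 203.0, 417.8, 255.4] P 0.98 [345.2 228.6] [0.515 0.291] P 0.95 [324.4 263.3] [0.619 0.254] P 0.9 [399.7 244.4] [0.539 0.406] P 0.84 [315.3 189.9] [0.4   0.216] 
stand 0.72 [169.3, 155.7, 233.6, 250.7] P 0.6 [206.4 208.9] [ 0.511 -0.026] 
leaf 0.88 [392.9, 223.1, 411.5, 246.5] leaf 0.76 [291.1, 194.7, 312.3, 218.6] leaf 0.54 [339.0, 199.0, 356.0, 229.3] leaf 0.51 [305.8, 170.3, 326.6, 187.2] Traceback (most recent call last):
  File "<stdin>", line 9, in <module>
ValueError: it knows: holder, stand
```

```bash
python3 - <<'E'
from h import *
b=snap('top')
for q in('holder','stand'):
    for r in masks_of('top',q)[:6]: print(q,round(r['score'],2),r['extent'],end=' ')
    for r in place_of('top',q)[:6]:print('P',round(r['score'],2),np.round(r['pixel'],1),np.round(onplane(b,r['pixel'],0)[:2],3),end=' ')
    print()
i=cv2.imread('pics/scene0.png')[120:300,150:440];cv2.imwrite('pics/sc.png',cv2.resize(i,None,fx=2.7,fy=2.7,interpolation=2))
i=cv2.imread('pics/top0.png');cv2.imwrite('pics/tp.png',cv2.resize(i,(800,600)))
E
```

```text
holder 0.92 [182.1, 200.4, 213.0, 229.9] holder 0.7 [77.7, 191.5, 118.0, 219.0] holder 0.67 [156.4, 143.4, 183.7, 176.6] holder 0.63 [170.9, 254.7, 206.6, 273.2] holder 0.59 [138.3, 198.2, 166.5, 223.9] holder 0.32 [265.0, 150.7, 330.2, 269.1] P 0.7 [192.9 263.3] [0.395 0.208] P 0.68 [104.1 205.3] [0.533 0.404] P 0.68 [171.9 165.3] [0.618 0.252] P 0.63 [156.8 210.9] [0.514 0.286] P 0.63 [200.5 213.1] [0.504 0.189] 
stand 0.74 [266.3, 150.8, 328.9, 271.4] P 0.67 [298.3 207.7] [ 0.505 -0.029]
```

View pics/sc.png

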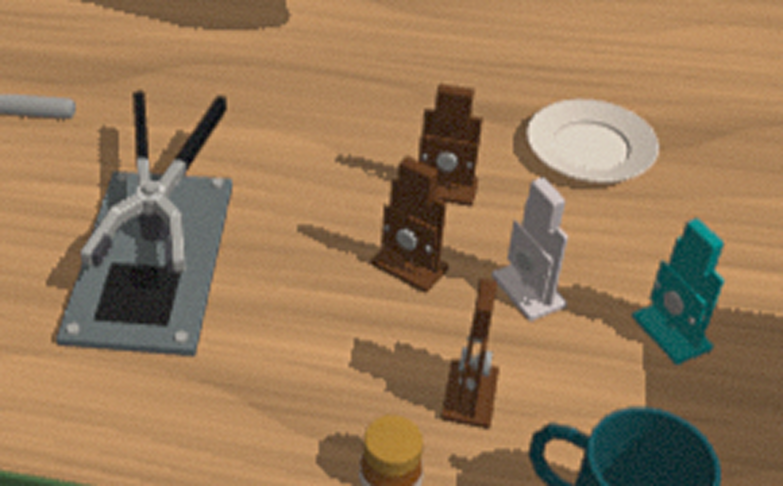

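View pics/tp.png

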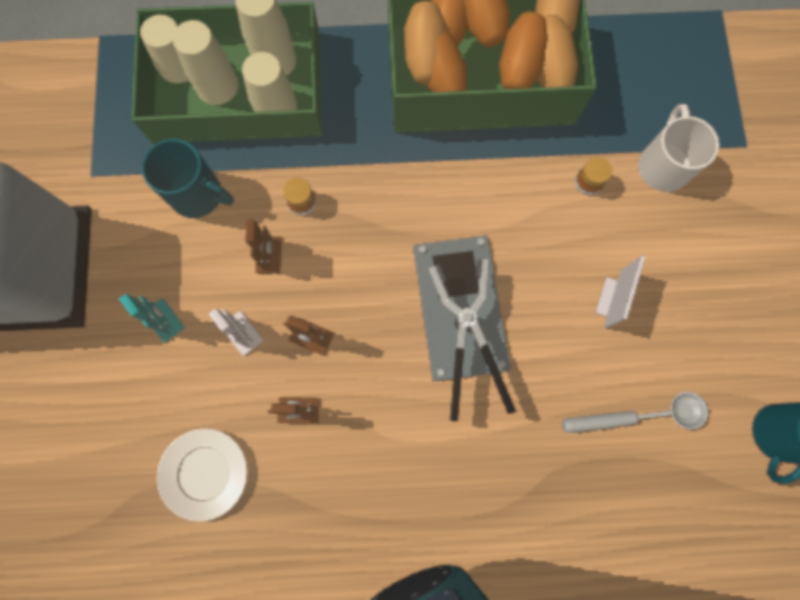

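The white holder stands near top pixel (236,330)/1.56, among the browns (about 100 mm away) and the turquoise one. The stand is at about (465,310)/1.56, with its jaws facing away from the robot. I'll fit both poses by silhouette.

```bash
cat >> h.py <<'E'
from scipy.optimize import minimize
def box(x0,x1,y0,y1,z0,z1): return np.array([[x,y,z] for x in(x0,x1) for y in(y0,y1) for z in(z0,z1)])/1000
HOLD=[box(-28,28,-18,18,0,6),box(-25,25,2,6,6,83),box(-15,15,-6,6,80,112),box(-25,25,-9,-5,18,62)]
def W(p,P,z=0):
    c,s=np.cos(p[2]),np.sin(p[2]);return P@np.array([[c,s,0],[-s,c,0],[0,0,1]])+[p[0],p[1],z]
def sil(s,p,parts,z=0,fish=False,k=4):
    m=np.zeros((384*k,512*k),np.uint8)
    for B in parts:
        q=np.array([proj(s,v,fish) for v in W(p,B,z)])
        cv2.fillConvexPoly(m,cv2.convexHull(np.round((q+.5)*k).astype(np.int32)),255)
    return cv2.resize(m,(512,384),interpolation=cv2.INTER_AREA)/255.
def fit(views,parts,p0,z=0):
    def c(p):
        e=0
        for s,m,f in views:
            r=sil(s,p,parts,z,f);e+=np.abs(r-m).sum()/m.sum()
        return e
    best=None
    for dy in (-.8,-.4,0,.4,.8):
        x=np.array(p0,float)+[0,0,dy]
        r=minimize(c,x,method='Nelder-Mead',options=dict(initial_simplex=[x,x+[.01,0,0],x+[0,.01,0],x+[0,0,.2]],xatol=2e-4,fatol=1e-4,maxiter=150))
        if best is None or r.fun<best.fun:best=r
    return best
def whitemask(s,c,rad=45):
    h=cv2.cvtColor(s['pixels'],cv2.COLOR_RGB2HSV).astype(int)
    m=((h[...,1]<60)&(h[...,2]>95)).astype(np.uint8)
    d=np.zeros_like(m);cv2.circle(d,tuple(int(v) for v in c),rad,1,-1);return m*d
E
python3 - <<'E'
from h import *
a=snap('scene');b=snap('top')
def near(n,q,c):
    return min(masks_of(n,q),key=lambda r:np.hypot((r['extent'][0]+r['extent'][2])/2-c[0],(r['extent'][1]+r['extent'][3])/2-c[1]))['mask'].astype(float)
ma=near('scene','holder',(347,212));mb=near('top','holder',(152,211))
wa=whitemask(a,(347,212),30);wb=whitemask(b,(152,211),22)
print(ma.sum(),wa.sum(),mb.sum(),wb.sum())
for V in ([(a,ma,0),(b,mb,0)],[(a,wa,0),(b,wb,0)],[(a,wa,0)]):
    r=fit(V,HOLD,[.515,.288,.6]);print('holder',r.x.round(4),r.fun)
    r=fit(V,HOLD,[.515,.288,.6+np.pi]);print('holder',r.x.round(4),r.fun)
# stand base by saturation: grey/black vs wood
out=[]
for s in(a,b):
    g=s['pixels'].astype(int); m=((g[...,0]-g[...,2])<12).astype(np.uint8)
    c=proj(s,[.505,-.03,.02]).astype(int);d=np.zeros_like(m);cv2.circle(d,tuple(c),75,1,-1);out.append(m*d)
ST=[box(-75,125,-55,55,0,10)]
# pliers parts: only count area of base + pliers unknown -> use mask of bluish base, closed
for i,s in enumerate((a,b)):
    cv2.imwrite(f'pics/m{i}.png',out[i]*255)
V=[(a,out[0],0),(b,out[1],0)]
r=fit(V,ST,[.505,-.03,.15]);print('stand',r.x.round(4),r.fun)
r2=fit(V[1:],ST,[.505,-.03,.15]);print('stand',r2.x.round(4),r2.fun)
o=[]
for s,m,f in V:
    im=cv2.cvtColor(s['pixels'],cv2.COLOR_RGB2BGR)
    big=cv2.resize(im,None,fx=3,fy=3,interpolation=2)
    for p,P in((r.x,ST+[box(40,100,-20,20,10,10)]),(fit([(a,wa,0),(b,wb,0)],HOLD,[.515,.288,.6]).x,HOLD)):
        for B in P:
            q=cv2.convexHull(((np.array([proj(s,v) for v in W(p,B)])+.5)*3).astype(np.int32));cv2.polylines(big,[q],1,(0,0,255),1)
    c=(proj(s,[.53,.1,0])*3).astype(int);o.append(big[c[1]-240:c[1]+200,c[0]-370:c[0]+370])
cv2.imwrite('pics/fit.png',cv2.resize(np.vstack([x[70:370] for x in o]),None,fx=1,fy=1))
E
```

```text
851.0 739 468.0 501
holder [0.5106 0.2904 0.6333] 2.2950078841383186
holder [0.5114 0.2909 3.8482] 2.3222704211195255
holder [0.5098 0.2913 0.5948] 0.4211525263305012
holder [0.5096 0.2914 3.7706] 0.4558895157759515
holder [0.5115 0.2913 0.5582] 0.2727427100745576
holder [0.5112 0.2909 3.7127] 0.3212183926344557
stand [ 0.506  -0.025   0.0845] 0.7136956999659465
stand [ 0.5059 -0.0238  0.0706] 0.5375568667183186
```

View pics/fit.png

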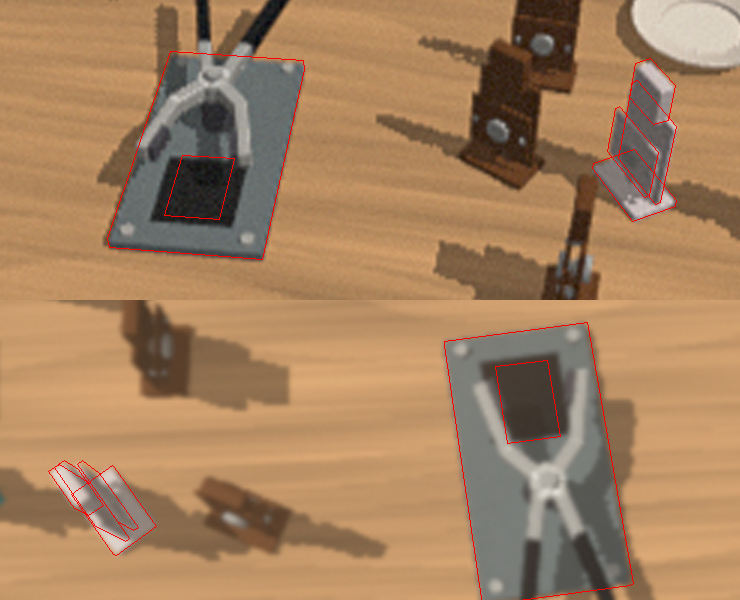

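The fit overlays well: holder at (0.511, 0.291) with yaw about 0.58, stand at (0.506, -0.025) with yaw about 0.08. Moving above the holder.

{"name": "apply_moves", "arguments": {
  "commands": [
    [0,0,0,0.016,0.047,0.005,100],
    [0,0,0,0.032,0.094,0.01,100],
    [0,0,0,0.048,0.141,0.01,100],
    [0,0,0,0.064,0.188,0.01,100],
    [0,0,0,0.08,0.235,0.01,100]
  ]
}}

```text
time: 1.3
tool_pos: [0.3169, -0.2598, 0.2157]
ee_rot: [3.141, -0.001, 0.444]
wrist_force: [1.8, -1.0, 0.9]
width: 0.0939
finger_force: 0.0
```

{"name": "apply_moves", "arguments": {
  "commands": [
    [0,0,0.03,0.016,0.047,0,90],
    [0,0,0.06,0.032,0.094,0,80],
    [0,0,0.09,0.048,0.141,0,70],
    [0,0,0.12,0.064,0.188,0,60],
    [0,0,0.135,0.08,0.235,0,60]
  ]
}}

```text
time: 1.8
tool_pos: [0.3969, -0.0245, 0.216]
ee_rot: [3.14, -0.001, 0.58]
wrist_force: [1.1, -0.1, -0.3]
width: 0.0582
finger_force: 0.0
```

{"name": "apply_moves", "arguments": {
  "commands": [
    [0,0,0,0.016,0.047,0,60],
    [0,0,0,0.032,0.094,0,60],
    [0,0,0,0.048,0.141,0,60],
    [0,0,0,0.064,0.188,0,60],
    [0,0,0,0.08,0.235,0,60]
  ]
}}

```text
time: 2.3
tool_pos: [0.4769, 0.2107, 0.2157]
ee_rot: [3.141, -0.001, 0.58]
wrist_force: [0.1, -1.1, 0.6]
width: 0.0564
finger_force: 0.0
```

{"name": "apply_moves", "arguments": {
  "commands": [
    [0,0,0,0.016,0.04,0,60],
    [0,0,0,0.034,0.083,0,60],
    [0,0,0,0.034,0.083,0,60],
    [0,0,0,0.034,0.083,0,60],
    [0,0,0,0.034,0.083,0,60]
  ]
}}

```text
time: 2.8
tool_pos: [0.5104, 0.2906, 0.2158]
ee_rot: [3.141, 0.0, 0.579]
wrist_force: [-0.2, -0.7, -0.0]
width: 0.0559
finger_force: 0.0
```

```bash
python3 - <<'E'
from h import *
w=snap('wrist');print(w['vertical_fov'],ray(w,0)[0].round(3))
c=proj(w,[.511,.291,.05],True);print(c)
m=whitemask(w,c,110)
r=fit([(w,m,True)],HOLD,[.511,.291,.58]);print(r.x.round(4),r.fun)
big=cv2.resize(cv2.cvtColor(w['pixels'],cv2.COLOR_RGB2BGR),None,fx=1.5,fy=1.5)
for p,col in((r.x,(0,0,255)),([.511,.291,.58],(0,255,0))):
  for B in HOLD:
    q=cv2.convexHull(((np.array([proj(w,v,True) for v in W(p,B)])+.5)*1.5).astype(np.int32));cv2.polylines(big,[q],1,col,1)
cv2.imwrite('pics/w1.png',big)
E
```

```text
65.70646984690485 [0.568 0.329 0.395]
[257.73104083 178.54819814]
[0.5103 0.2926 0.6439] 0.6695434686253403
```

View pics/w1.png

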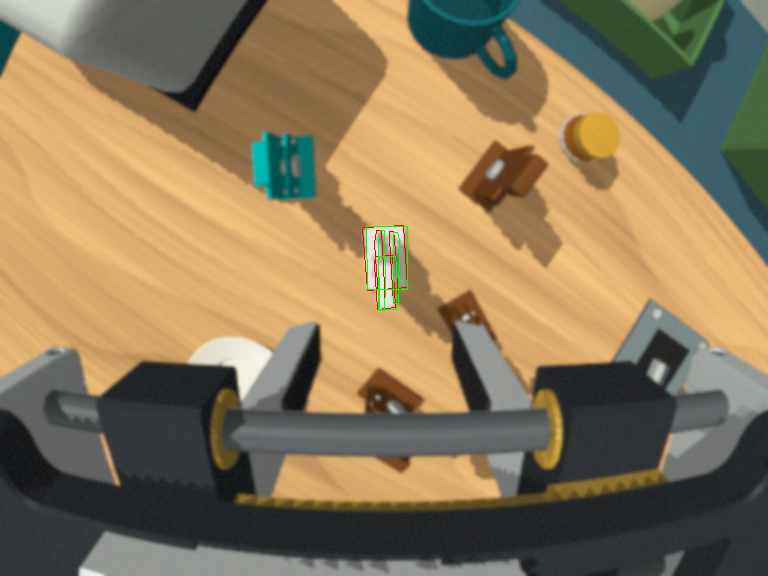

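The wrist view confirms the holder pose (tab near (388,308)/1.5), and the finger corridors are clear. Descending and gripping.

{"name": "apply_moves", "arguments": {
  "commands": [
    [0,0,0.02,0,0.001,-0.04,60],
    [0,0,0.02,0,0.001,-0.08,60],
    [0,0,0.02,0,0.001,-0.115,60],
    [0,0,0.02,0,0.001,-0.136,60],
    [0,0,0.02,0,0.001,-0.136,60]
  ]
}}

```text
time: 3.35
tool_pos: [0.508, 0.2899, 0.0761]
ee_rot: [-3.141, 0.007, 0.598]
wrist_force: [0.6, 0.2, 0.1]
width: 0.0565
finger_force: 0.0
```

{"name": "apply_moves", "arguments": {
  "commands": [
    [0,0,0,0,0,0,5],
    [0,0,0,0,0,0,5],
    [0,0,0,0,0,0,5],
    [0,0,0,0,0,0,5],
    [0,0,0,0,0,0,5]
  ]
}}

```text
time: 3.85
tool_pos: [0.5111, 0.2927, 0.0804]
ee_rot: [3.141, -0.002, 0.6]
wrist_force: [-0.6, 0.0, -0.3]
width: 0.0196
finger_force: 0.0
```

{"name": "apply_moves", "arguments": {
  "commands": [
    [0,0,0,0,0,0,5],
    [0,0,0,0,0,0,5],
    [0,0,0,0,0,0,5],
    [0,0,0,0,0,0,5],
    [0,0,0,0,0,0,5]
  ]
}}

```text
time: 4.35
tool_pos: [0.5108, 0.2926, 0.0798]
ee_rot: [3.141, -0.001, 0.6]
wrist_force: [-0.0, -0.1, 2.1]
width: 0.0119
finger_force: 30.0
```

{"name": "apply_moves", "arguments": {
  "commands": [
    [0,0,0,0,0,0.03,5],
    [0,0,0,0,0,0.07,5],
    [0,0,0,0,0,0.11,5],
    [0,0,0,0,0,0.15,5],
    [0,0,0,0,0,0.15,5]
  ]
}}

```text
time: 4.85
tool_pos: [0.5132, 0.2937, 0.2366]
ee_rot: [3.139, -0.012, 0.6]
wrist_force: [0.9, -0.3, -1.0]
width: 0.0121
finger_force: 30.0
```

{"name": "apply_moves", "arguments": {
  "commands": [
    [0,0,-0.07,0.018,-0.042,0,5],
    [0,0,-0.14,0.036,-0.084,0,5],
    [0,0,-0.21,0.054,-0.126,0,5],
    [0,0,-0.28,0.072,-0.168,0,5],
    [0,0,-0.35,0.09,-0.21,0,5]
  ]
}}

```text
time: 5.35
tool_pos: [0.6003, 0.0808, 0.227]
ee_rot: [-3.141, 0.003, 0.247]
wrist_force: [0.6, 0.8, -1.0]
width: 0.0119
finger_force: 30.0
```

{"name": "apply_moves", "arguments": {
  "commands": [
    [0,0,-0.07,0.018,-0.042,0,5],
    [0,0,-0.14,0.036,-0.08,0,5],
    [0,0,-0.17,0.04,-0.096,0,5],
    [0,0,-0.17,0.04,-0.096,0,5],
    [0,0,-0.17,0.04,-0.096,0,5]
  ]
}}

```text
time: 5.85
tool_pos: [0.64, -0.0124, 0.2283]
ee_rot: [-3.14, 0.002, 0.081]
wrist_force: [-0.6, 0.2, -2.2]
width: 0.0118
finger_force: 30.0
```

```bash
python3 - <<'E'
from h import *
o=get_obs();print(o['tool_pos'],o['ee_rot'])
w=snap('wrist');a=snap('scene');b=snap('top')
rows=[]
for s,f,k in((w,1,1.5),(b,0,3),(a,0,3)):
    big=cv2.resize(cv2.cvtColor(s['pixels'],cv2.COLOR_RGB2BGR),None,fx=k,fy=k,interpolation=2)
    for B in (box(-75,125,-55,55,10,10),box(40,100,-20,20,10,10),box(-75,125,0,0,10,10)):
        q=cv2.convexHull(((np.array([proj(s,v,f) for v in W([.506,-.025,.08],B)])+.5)*k).astype(np.int32));cv2.polylines(big,[q],1,(0,0,255),1)
    c=(proj(s,[.54,-.02,0.03],f)*k).astype(int);print(c);
    big=cv2.copyMakeBorder(big,300,300,300,300,cv2.BORDER_CONSTANT);rows.append(big[c[1]+100:c[1]+500,c[0]+100:c[0]+500][:, 67:333] if not f else big[c[1]+100:c[1]+500,c[0]+100:c[0]+500][:,67:333])
cv2.imwrite('pics/pre.png',np.hstack(rows))
E
```

```text
[ 0.63995153 -0.01244909  0.2283023 ] [-3.14003002e+00  2.23703491e-03  8.10416874e-02]
[386 367]
[883 569]
[612 626]
```

View pics/pre.png

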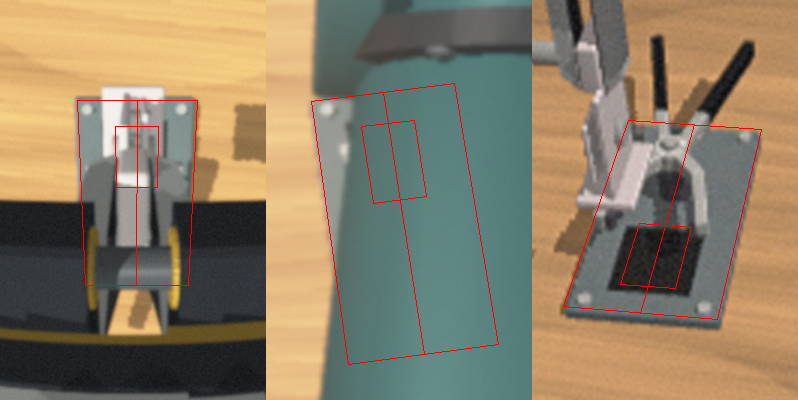

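{"name": "apply_moves", "arguments": {
  "commands": [
    [0,0,0,0,-0.001,-0.04,5],
    [0,0,0,0,-0.001,-0.08,5],
    [0,0,0,0,-0.001,-0.11,5],
    [0,0,0,0,-0.001,-0.125,5],
    [0,0,0,0,-0.001,-0.126,5]
  ]
}}

```text
time: 6.5
tool_pos: [0.6389, -0.0131, 0.101]
ee_rot: [-3.141, 0.005, 0.082]
wrist_force: [0.2, -0.3, -0.6]
width: 0.0118
finger_force: 30.0
```

{"name": "apply_moves", "arguments": {
  "commands": [
    [0,0,0,0,0,0,5],
    [0,0,0,-0.012,-0.001,0,5],
    [0,0,0,-0.024,-0.002,0,5],
    [0,0,0,-0.036,-0.003,0,5],
    [0,0,0,-0.044,-0.004,0,5]
  ]
}}

```text
time: 7.0
tool_pos: [0.5978, -0.0186, 0.1068]
ee_rot: [3.14, -0.005, 0.08]
wrist_force: [0.2, 0.3, -1.1]
width: 0.0118
finger_force: 30.0
```

```bash
python3 - <<'E'
from h import *
o=get_obs();print(o['tool_pos'],o['ee_rot'],o['wrist_force'])
a=snap('scene')
k=4;big=cv2.resize(cv2.cvtColor(a['pixels'],cv2.COLOR_RGB2BGR),None,fx=k,fy=k,interpolation=2)
p=[*o['tool_pos'][:2],o['ee_rot'][2]]
for B in HOLD+[box(-9,9,-11,11,31,49)]:
    q=cv2.convexHull(((np.array([proj(a,v) for v in W(p,B,o['tool_pos'][2]-.08)])+.5)*k).astype(np.int32));cv2.polylines(big,[q],1,(0,0,255),1)
for B in (box(58,82,-30,-21,43,57),box(58,82,21,30,43,57)):
    q=cv2.convexHull(((np.array([proj(a,v) for v in W([.506,-.025,.08],B)])+.5)*k).astype(np.int32));cv2.polylines(big,[q],1,(0,255,0),1)
c=(proj(a,[.57,-.02,0.05])*k).astype(int);cv2.imwrite('pics/in.png',big[c[1]-250:c[1]+250,c[0]-250:c[0]+250])
E
```

```text
[ 0.59779432 -0.01858271  0.1067801 ] [ 3.1404096  -0.00534926  0.08004148] [ 0.23191469  0.27613078 -1.13292934]
```

View pics/in.png

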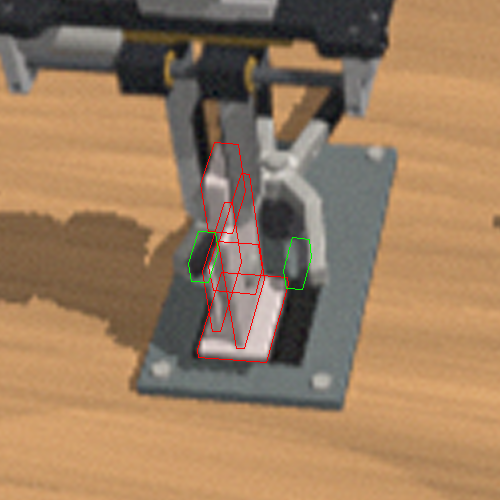

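{"name": "apply_moves", "arguments": {
  "commands": [
    [0,0,0,-0.008,-0.001,0,5],
    [0,0,0,-0.016,-0.001,0,5],
    [0,0,0,-0.019,-0.001,0,5],
    [0,0,0,-0.019,-0.001,0,5],
    [0,0,0,-0.019,-0.001,0,5]
  ]
}}

```text
time: 7.55
tool_pos: [0.5778, -0.0195, 0.1035]
ee_rot: [3.141, -0.0, 0.08]
wrist_force: [-0.2, -0.0, -1.5]
width: 0.0116
finger_force: 30.0
```

{"name": "apply_moves", "arguments": {
  "commands": [
    [0,0,0,-0.001,0,-0.004,5],
    [0,0,0,-0.001,0,-0.008,5],
    [0,0,0,-0.001,0,-0.011,5],
    [0,0,0,-0.001,0,-0.011,5],
    [0,0,0,-0.001,0,-0.011,5]
  ]
}}

```text
time: 8.05
tool_pos: [0.5766, -0.0195, 0.0922]
ee_rot: [-3.142, 0.001, 0.08]
wrist_force: [-0.2, -0.3, -0.7]
width: 0.0122
finger_force: 30.0
```

{"name": "apply_moves", "arguments": {
  "commands": [
    [0,0,0,0,0,-0.001,5],
    [0,0,0,0,0,-0.002,5],
    [0,0,0,0,0,-0.002,5],
    [0,0,0,0,0,-0.002,5],
    [0,0,0,0,0,-0.002,5]
  ]
}}

```text
time: 8.55
tool_pos: [0.5767, -0.0195, 0.0906]
ee_rot: [3.141, -0.0, 0.08]
wrist_force: [-0.7, -0.3, -1.0]
width: 0.012
finger_force: 30.0
```

{"name": "apply_moves", "arguments": {
  "commands": [
    [0,0,0,0,0,-0.001,5],
    [0,0,0,0,0,-0.001,5],
    [0,0,0,0,0,-0.001,5],
    [0,0,0,0,0,-0.001,5],
    [0,0,0,0,0,-0.001,5]
  ]
}}

```text
time: 9.05
tool_pos: [0.5769, -0.0196, 0.0898]
ee_rot: [3.141, -0.001, 0.08]
wrist_force: [1.1, -0.6, 0.3]
width: 0.0123
finger_force: 30.0
```

{"name": "apply_moves", "arguments": {
  "commands": [
    [0,0,0,0,0,-0.001,5],
    [0,0,0,0,0,-0.001,5],
    [0,0,0,0,0,-0.001,5],
    [0,0,0,0,0,-0.001,20],
    [0,0,0,0,0,-0.001,40]
  ]
}}

```text
time: 9.55
tool_pos: [0.5764, -0.0195, 0.088]
ee_rot: [-3.142, 0.001, 0.08]
wrist_force: [-0.2, 0.3, -0.2]
width: 0.0237
finger_force: 0.0
```

{"name": "apply_moves", "arguments": {
  "commands": [
    [0,0,0,0,0,0,60],
    [0,0,0,0,0,0,60],
    [0,0,0,0,0,0,60],
    [0,0,0,0,0,0,60],
    [0,0,0,0,0,0,60]
  ]
}}

```text
time: 10.05
tool_pos: [0.5767, -0.0195, 0.0885]
ee_rot: [3.141, 0.0, 0.08]
wrist_force: [0.6, 0.1, 0.3]
width: 0.0563
finger_force: 0.0
```

{"name": "apply_moves", "arguments": {
  "commands": [
    [0,0,0,0,0,0.03,60],
    [0,0,0,0,0,0.07,60],
    [0,0,0,0,0,0.1,80],
    [0,0,0,0,0,0.12,100],
    [0,0,0,0,0,0.12,100]
  ]
}}

```text
time: 10.55
tool_pos: [0.5786, -0.0197, 0.2129]
ee_rot: [3.14, -0.008, 0.08]
wrist_force: [-0.5, 0.6, 1.3]
width: 0.0769
finger_force: 0.0
```

{"name": "apply_moves", "arguments": {
  "commands": [
    [0,0,0,-0.045,-0.003,0,100],
    [0,0,0,-0.09,-0.007,0,100],
    [0,0,0,-0.135,-0.011,0,100],
    [0,0,0,-0.15,-0.012,0,100],
    [0,0,0,-0.15,-0.012,0,100]
  ]
}}

```text
time: 11.05
tool_pos: [0.4245, -0.0314, 0.2073]
ee_rot: [-3.141, 0.001, 0.079]
wrist_force: [0.5, -0.7, -0.5]
width: 0.0941
finger_force: 0.0
```

```bash
python3 - <<'E'
from h import *
o=get_obs();print(o['tool_pos'],o['ee_rot'],o['width'])
a=snap('scene');w=snap('wrist');rows=[]
for s,f,k in((a,0,4),(w,1,1.5)):
    big=cv2.resize(cv2.cvtColor(s['pixels'],cv2.COLOR_RGB2BGR),None,fx=k,fy=k,interpolation=2)
    for B in (box(-135,-80,-30,-30,58,58),box(-135,-80,30,30,58,58),box(-80,-80,-30,30,58,58),box(58,82,-30,-21,43,57),box(58,82,21,30,43,57)):
        q=cv2.convexHull(((np.array([proj(s,v,f) for v in W([.506,-.025,.08],B)])+.5)*k).astype(np.int32));cv2.polylines(big,[q],1,(0,255,0),1)
    c=(proj(s,[.54,-.02,0.05],f)*k).astype(int);big=cv2.copyMakeBorder(big,300,300,300,300,cv2.BORDER_CONSTANT);rows.append(big[c[1]+50:c[1]+550,c[0]+100:c[0]+500])
cv2.imwrite('pics/rel.png',np.hstack(rows))
E
```

```text
[ 0.42454447 -0.03140609  0.20730335] [-3.14140561e+00  1.28430362e-03  7.90472813e-02] 0.09405214428114224
```

View pics/rel.png

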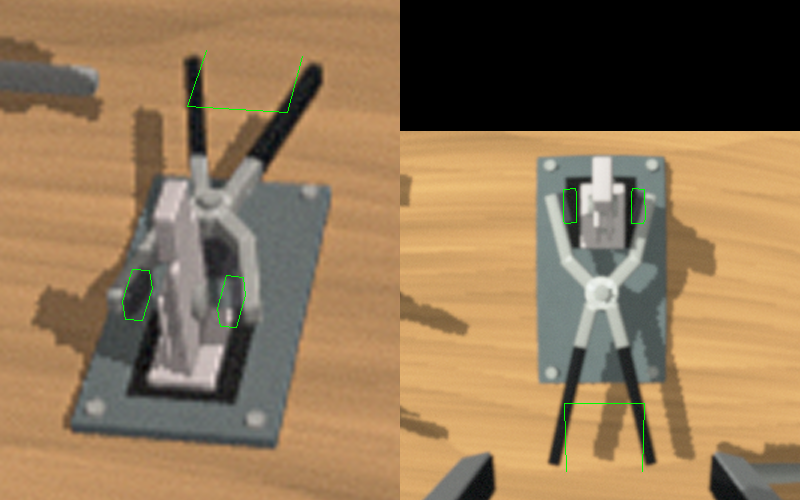

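The holder stands centred between the open jaws and the handles are symmetric below the gripper. Lowering over the handles.

{"name": "apply_moves", "arguments": {
  "commands": [
    [0,0,0,0.001,0,-0.045,100],
    [0,0,0,0.001,0,-0.09,100],
    [0,0,0,0.001,0,-0.13,100],
    [0,0,0,0.001,0,-0.16,100],
    [0,0,0,0.001,0,-0.174,100]
  ]
}}

```text
time: 11.65
tool_pos: [0.4257, -0.0308, 0.0299]
ee_rot: [-3.139, 0.007, 0.08]
wrist_force: [-0.2, 1.0, 0.4]
width: 0.0941
finger_force: 0.0
```

{"name": "apply_moves", "arguments": {
  "commands": [
    [0,0,0,0,0,0,90],
    [0,0,0,0,0,0,80],
    [0,0,0,0,0,0,70],
    [0,0,0,0,0,0,65],
    [0,0,0,0,0,0,60]
  ]
}}

```text
time: 12.15
tool_pos: [0.4281, -0.031, 0.0355]
ee_rot: [-3.141, -0.001, 0.08]
wrist_force: [-0.9, 1.6, 1.1]
width: 0.0585
finger_force: 1.6
```

{"name": "apply_moves", "arguments": {
  "commands": [
    [0,0,0,0,0,0,55],
    [0,0,0,0,0,0,50],
    [0,0,0,0,0,0,45],
    [0,0,0,0,0,0,40],
    [0,0,0,0,0,0,35]
  ]
}}

```text
time: 12.65
tool_pos: [0.4271, -0.0311, 0.0343]
ee_rot: [-3.141, 0.001, 0.08]
wrist_force: [-3.5, 3.5, 2.8]
width: 0.0341
finger_force: 2.8
```

{"name": "apply_moves", "arguments": {
  "commands": [
    [0,0,0,0,0,0,32],
    [0,0,0,0,0,0,29],
    [0,0,0,0,0,0,26],
    [0,0,0,0,0,0,23],
    [0,0,0,0,0,0,20]
  ]
}}

```text
time: 13.15
tool_pos: [0.4265, -0.031, 0.0341]
ee_rot: [-3.14, 0.003, 0.08]
wrist_force: [-4.4, 4.5, 3.6]
width: 0.0213
finger_force: 30.0
```

```bash
python3 - <<'E'
from h import *
o=get_obs();print(o['width'],o['finger_force'])
rows=[]
for s,f,k in((snap('scene'),0,5),(snap('wrist'),1,2)):
    big=cv2.resize(cv2.cvtColor(s['pixels'],cv2.COLOR_RGB2BGR),None,fx=k,fy=k,interpolation=2)
    c=(proj(s,[.57,-.02,0.05],f)*k).astype(int);big=cv2.copyMakeBorder(big,300,300,300,300,cv2.BORDER_CONSTANT);rows.append(big[c[1]+50:c[1]+550,c[0]+100:c[0]+500])
cv2.imwrite('pics/sq.png',np.hstack(rows))
E
```

```text
0.021318613453145493 30.002498030662537
```

View pics/sq.png

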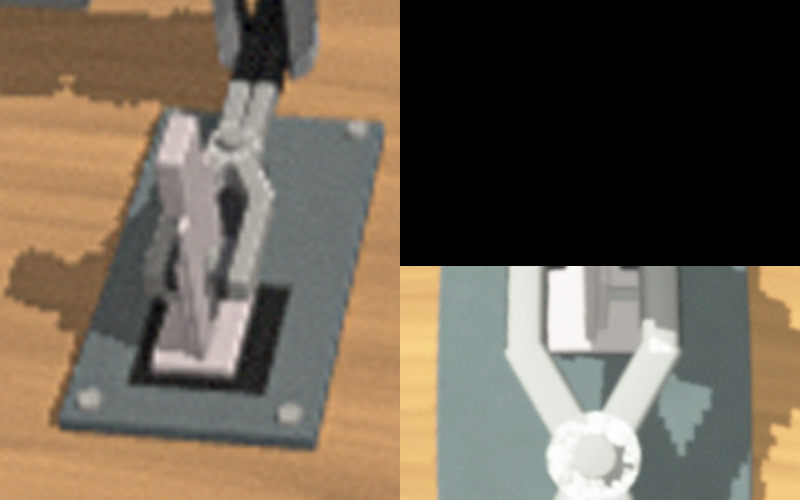

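The jaws are closed around the stud and the holder is upright. Releasing gently and retreating.

{"name": "apply_moves", "arguments": {
  "commands": [
    [0,0,0,0,0,0,27],
    [0,0,0,0,0,0,33],
    [0,0,0,0,0,0,39],
    [0,0,0,0,0,0,45],
    [0,0,0,0,0,0,51]
  ]
}}

```text
time: 13.75
tool_pos: [0.4287, -0.0316, 0.0344]
ee_rot: [3.141, -0.002, 0.08]
wrist_force: [1.5, 3.9, -2.2]
width: 0.0464
finger_force: 2.0
```

{"name": "apply_moves", "arguments": {
  "commands": [
    [0,0,0,0,0,0,60],
    [0,0,0,0,0,0,75],
    [0,0,0,0,0,0,100],
    [0,0,0,0,0,0,100],
    [0,0,0,0,0,0,100]
  ]
}}

```text
time: 14.25
tool_pos: [0.4272, -0.0322, 0.0345]
ee_rot: [3.14, 0.001, 0.08]
wrist_force: [-0.1, -0.8, -0.5]
width: 0.0845
finger_force: 0.0
```

{"name": "apply_moves", "arguments": {
  "commands": [
    [0,0,0,0,0,0.02,100],
    [0,0,0,0,0,0.06,100],
    [0,0,0,0,0,0.11,100],
    [0,0,0,0,0,0.16,100],
    [0,0,0,0,0,0.18,100]
  ]
}}

```text
time: 14.75
tool_pos: [0.4293, -0.0324, 0.2203]
ee_rot: [3.138, -0.008, 0.079]
wrist_force: [0.9, 0.2, 0.3]
width: 0.0941
finger_force: 0.0
```

```bash
python3 - <<'E'
from h import *
o=get_obs();print(o['width'],o['finger_force'],o['wrist_force'],o['tool_pos'])
rows=[]
for s,f,k in((snap('scene'),0,5),(snap('wrist'),1,2.5)):
    big=cv2.resize(cv2.cvtColor(s['pixels'],cv2.COLOR_RGB2BGR),None,fx=k,fy=k,interpolation=2)
    c=(proj(s,[.57,-.02,0.05],f)*k).astype(int);big=cv2.copyMakeBorder(big,300,300,300,300,cv2.BORDER_CONSTANT);rows.append(big[c[1]+50:c[1]+550,c[0]+100:c[0]+500])
cv2.imwrite('pics/end.png',np.hstack(rows))
E
```

```text
0.09405537195044146 0.0 [0.86178361 0.24374293 0.26715767] [ 0.429334   -0.03240794  0.22027465]
```

View pics/end.png

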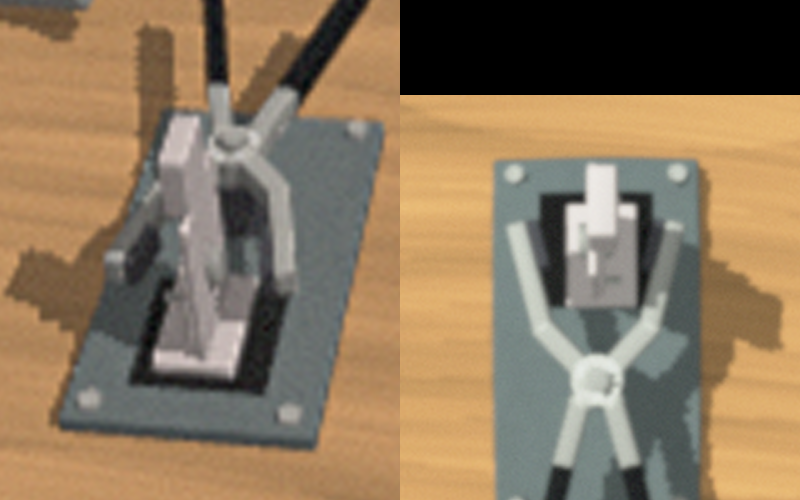

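The jaws reached 0.24 rad around the stud, and the jaw gap when shut is about 16 mm, the thickness of the closed stud. They have sprung open again with the holder upright and centred. Handing in.

```bash
python3 -c "
from bench import *
print(close_job())"
```

```text
the job is handed in; nothing more can be done
None
```

The holder is standing upright between the open jaws and the job is handed in at about 15 s of the 54 s allowed; I judged the stud shut from the pliers closing fully (21 mm over the handles at 30 N) rather than from a clear view of the leaf, and hand-in gave no verdict.

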